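# Transfer a vial row from block to sampler rack in order

## Robot

A 6-joint arm with a two-finger parallel gripper is mounted at the origin on a cart in front of the work surface, level with it; the furniture and walls round the work are solid. World frame = base frame: x ahead of the robot, y to its left, z up, the work surface at z = 0. Lengths are in m, angles in degrees, forces in N, time in s.
With the tool pointing down it reaches from about 0.2 to 0.875 m from the base axis. Payload 3.4 kg.
Tool frame: the origin (TCP) lies between the finger pads; the fingertips stand 25 mm ahead of it and the grasp point (between the pads) lies 6 mm ahead of it; z points along the fingers, y is the line along which they close (so a half turn about z gives the same grasp; the last joint's range is limited). The gripper opens to 94 mm and grips with 3 to 60 N. Pads are 16 mm wide; open, the fingers measure 119 mm over their backs; the gripper's body (75 mm by 177 mm) begins 78 mm behind the grasp point.
Start: joints at [-78.151, 15.808, 86.224, -0, 77.962, -6.933], TCP at [0.185, -0.544, 0.23] pointing down, gripper open.
Joint ranges: [-165.64, 165.64], [-43.16, 119.46], [12.63, 154.43], [-67.54, 247.53], [6.08, 155.33], [-154.97, 154.97]. Speed limits (degrees/s): [147.25, 147.25, 180, 180, 180, 180].

## Interface

Orientations are given as a 3x3 rotation matrix whose columns are the frame's x, y, z axes.
In Python, from bench import r gives the robot as it stands. The module is installed in compiled form; this text tells all that it offers.
- The arm moves only by the tool step_arm, never from a script. Its argument "moves" is a list of rows, each a list of 7 numbers: the shift along the tool's x, y, z in m, then the turn, a rotation vector about the tool's x, y, z in rad, then the gripper command: -1 is shut, 1 is fully open, values between are in proportion. A call has 1 to 8 rows; each row is the pose to reach, as a shift and turn from the pose commanded when the call began, along the tool's axes at that moment; what a row does not reach only later rows make up. A row lasts 1/8 s, in which the tool goes at most 62.5 mm and 10.7 degrees, less where a joint would pass 70% of its speed; a pose out of reach is approached as far as the arm can. A call with a gripper value outside its range is refused whole. The fingers move at their own pace and stop on an object; the grip force is fixed at half the most. Time passes only in rows, so rows that repeat a pose let the fingers close. It gives the time, the measured TCP pose, the force, the opening and the grip force at its end, in the units of the state.
- r.state(): the state, without advancing time (a new reading comes with each control period).
- r.camera(name): name is "scene" or "top" or "wrist"; returns a dict with "pixels" (400x640x3 uint8, red, green, blue), "z_map" (400x640 float32, m along the optical axis (not along the pixel's ray), 0 where there is no reading), "camera_matrix" (3x3 intrinsics, pixels), "origin" and "attitude" of the camera in the world; the wrist camera has in their place "tool_from_camera" (4x4, takes a point from camera to tool coordinates, whose origin is the TCP and whose axes are the flange's). Camera axes: x right, y down, z forward; pixel columns grow to the right and rows downward; lengths in m; the calibration is good to about 2 mm. A picture is of the moment at which its call begins: read the wrist's pose just before it.
- r.finish_job(): hands the job in; it is judged then, once.
The state is a dict: "t": time; "joints": joint angles; "dq": joint speeds; "tau": joint torques, N m; "tool_pos": TCP position; "tool_rot": TCP orientation; "ft_force": force on the tool from outside, world axes, zero at the start; "moment": the same for the moment, N m; "gripper_width": finger opening in m; "gripper_force": force on a finger pad.
Only numpy, scipy, OpenCV 4.12 (cv2) and the standard library are available. Lean on these libraries where they do the work, as an engineer would, in place of code of your own. Each camera call takes 0.05 s, during which the arm holds its last target. There are 200 camera calls.

## Task

Load the sampler: move the four vials from the aluminium block to the white sampler rack in the same order, one at a time, counting in both racks from the orange plug. Take the vial next to the block's orange plug first and put it in the hole next to the rack's orange plug, then the second into the second hole, and so on. Draw each vial straight up and lower it upright until it stands on the rack's bottom, without dropping it, and leave the beaker and the small jar where they stand.

Things in the scene. Friction and masses are not known exactly. Their poses are not given: they have to be found in the camera images.
- vial_0: loose amber glass vial, with a white band round the glass and a white disc on the cap; 24 mm in diameter, 73 mm tall with its blue cap (the top 13 mm), 24 to 42 g; origin at the centre of its underside, z up. It starts in any of the block's four bores, lower 28 mm inside, 45 mm standing out; draw it straight up. Grip the glass below the cap from above, fingers across the row; 12 N is plenty
- vial_1: loose amber glass vial, with no band on the glass and a black disc on the cap; 24 mm in diameter, 73 mm tall with its blue cap (the top 13 mm), 24 to 42 g; origin at the centre of its underside, z up. It starts in any of the block's four bores, lower 28 mm inside, 45 mm standing out; draw it straight up. Grip the glass below the cap from above, fingers across the row; 12 N is plenty
- vial_2: loose amber glass vial, with a red band round the glass and a red disc on the cap; 24 mm in diameter, 73 mm tall with its blue cap (the top 13 mm), 24 to 42 g; origin at the centre of its underside, z up. It starts in any of the block's four bores, lower 28 mm inside, 45 mm standing out; draw it straight up. Grip the glass below the cap from above, fingers across the row; 12 N is plenty
- vial_3: loose amber glass vial, with a yellow band round the glass and a yellow disc on the cap; 24 mm in diameter, 73 mm tall with its blue cap (the top 13 mm), 24 to 42 g; origin at the centre of its underside, z up. It starts in any of the block's four bores, lower 28 mm inside, 45 mm standing out; draw it straight up. Grip the glass below the cap from above, fingers across the row; 12 N is plenty
- vial_block: bare aluminium block holding the vials, 56 mm (its x) by 236 mm (y) by 45 mm high; fixed; place and turn vary, left or right of the white rack. Origin at the centre of its underside, z up, y along the row. Four bores of 25.5 mm at y = -72, -24, 24, 72 mm (x = 0), 28 mm deep, floor 17 mm above the worktop
- sampler_rack: white plastic rack, 62 mm (its x) by 242 mm (y), deck 34 mm high, empty; fixed; place and turn vary. Origin at the centre of its underside, z up, y along the row. Four pockets at y = -72, -24, 24, 72 mm (x = 0), tapering from 40 mm at the mouth to 29 mm at the bottom; a seated vial stands on the rack's bottom, 6 mm above the worktop, its top at 79 mm
- block_orange: orange coding plug, 16 mm wide, 6 mm proud of the top of the aluminium block, at either of its ends (a black one is at the other end); marks position one. Fixed. Origin on its axis at that top face, 45 mm above the worktop, on the row's line, 104 mm from the aluminium block's centre. The four holes' centres lie 32, 80, 128 and 176 mm from it, toward and past the aluminium block's centre
- rack_orange: orange coding plug, 16 mm wide, 6 mm proud of the top of the white rack, at either of its ends (a black one is at the other end); marks position one. Fixed. Origin on its axis at that top face, 34 mm above the worktop, on the row's line, 104 mm from the white rack's centre. The four holes' centres lie 32, 80, 128 and 176 mm from it, toward and past the white rack's centre
- beaker: small empty clear beaker, 59 mm wide and 64 mm high, standing loose between or behind the inner ends of the two racks; a bystander, not to be moved. Origin at the centre of its underside
- jar: small white reagent jar with a red screw cap, 38 mm wide and 82 mm high, standing loose between the inner ends of the two racks, nearer the robot; a bystander, not to be moved. Origin at the centre of its underside
There are look-alikes about, which are no part of the job. What is shaped like the vial_0 but purple is not meant.

How it is judged:
By the outcome, as a careful person would: the job done as asked, in the order asked, and still so for the second after the job is handed in, with the robot touching nothing.
It also fails if it takes over 112 s, if anything falls off the work surface, if the arm or the gripper's body presses on something with over 40 N, if the wrist force passes 120 N, or if a joint passes its speed limit or range.

## Working session

There is one attempt and no reset: what is moved stays moved. The work goes in short steps, Python scripts to look and compute and a tool call to move; the robot and the scene stay as the last step left them, time stands still between calls to the robot, and variables do not carry over. Pictures are saved under pics/ and viewed, at most 14 in all, crops included, and the job is handed in when it is done.

Besides the shell and the picture viewer there is one more tool, called after ">>>" in YAML: its name, and indented under it one key for each argument. step_arm: Moves the arm, as the interface text tells. Its arguments: {"type":"object","properties":{"moves":{"type":"array"}},"required":["moves"]}

```bash
mkdir -p pics
python3 - <<'E'
from bench import r
import cv2,numpy as np
s=r.state();print(s['t'],s['tool_pos'],s['tool_rot'],s['gripper_width'])
for n in("top","scene"):
    c=r.camera(n);np.savez(n+'.npz',**c);cv2.imwrite(f'pics/{n}0.png',c['pixels'][...,::-1]);print(c['origin'],c['attitude'],c['camera_matrix'])
E
```

```text
0.0 [ 0.18498543 -0.54388734  0.22963738] [[ 9.46765967e-01  3.21922400e-01 -4.13964694e-04]
 [ 3.21922627e-01 -9.46764432e-01  1.71249700e-03]
 [ 1.59364096e-04 -1.75459848e-03 -9.99998448e-01]] 0.09397316940670995
[0.42915366 0.0038975  1.23944255] [[ 0.02767931 -0.9944855   0.10115553]
 [-0.9994351  -0.02560256  0.0217715 ]
 [-0.0190616  -0.10170101 -0.99463237]] [[413.96416632   0.         321.98885883]
 [  0.         413.96416632 202.70061595]
 [  0.           0.           1.        ]]
[0.24799198 0.56476392 0.73941703] [[-0.88322606 -0.35683441  0.30427114]
 [-0.46880465  0.65585298 -0.59167481]
 [ 0.0115728  -0.66522633 -0.74655207]] [[414.12841958   0.         315.97823358]
 [  0.         414.12841958 200.99023612]
 [  0.           0.           1.        ]]
```

View pics/top0.png

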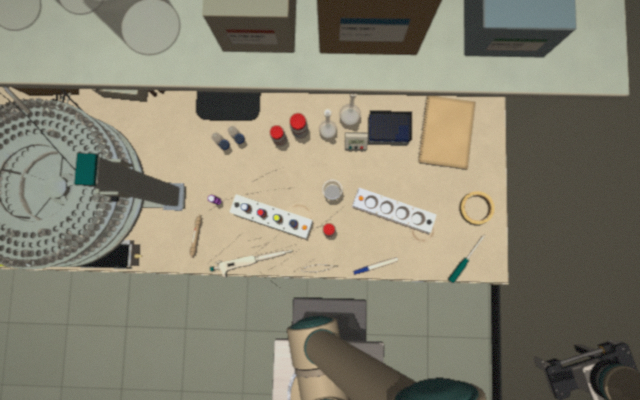

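View pics/scene0.png

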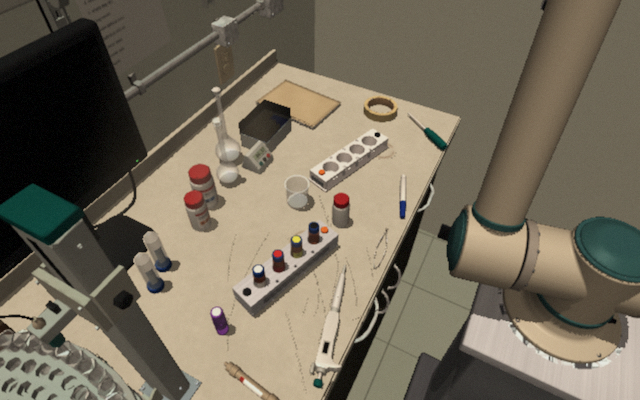

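The top view shows the aluminium block at (272,216), with its orange plug on the right at about (305,227). The white rack is at (395,211), with its orange plug on the left at about (360,198). The beaker is at (333,190) and the jar at (329,230). The purple look-alike is at (214,200) and the plug and vials are in the block. I'll enlarge it next.

Run:
```python
import cv2,numpy as np
p=np.load('top.npz')['pixels'][...,::-1]
a=p[165:255,200:333];b=p[165:255,320:453]
f=lambda q:cv2.resize(q,(798,540),interpolation=cv2.INTER_CUBIC)
cv2.imwrite('pics/c1.png',f(a));cv2.imwrite('pics/c2.png',f(b))
```

```text
(no output)
```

View pics/c1.png

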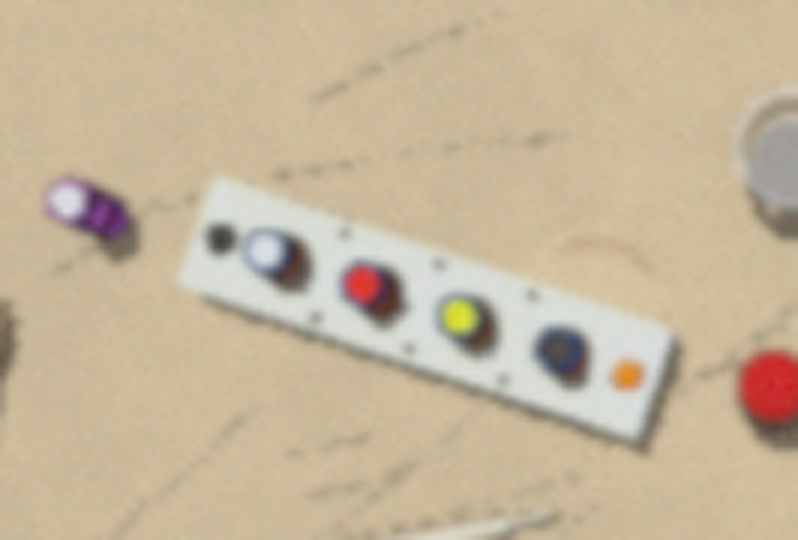

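View pics/c2.png

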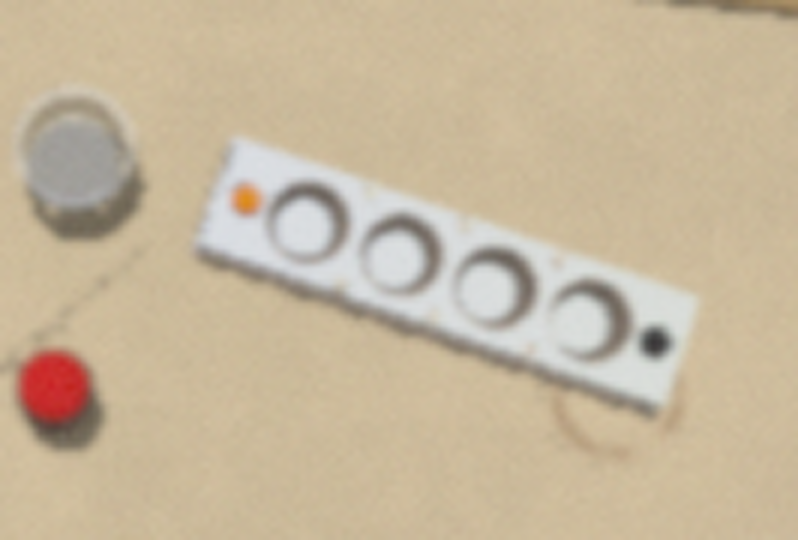

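Counting from the block's orange plug at crop 1 (627,375), the caps are black (560,350), yellow (460,317), red (362,285) and white (267,251). The order is therefore vial_1, vial_3, vial_2, vial_0. Things that could be mistaken for them are the purple vial at full-image (211,198), the two blue-grey tubes at (220,142) and (237,135), and the jar's red cap at (329,230). I choose only the vials standing in the block's bores. The rack's orange plug is at crop 2 (246,200) and its black plug at (655,342).

```bash
cat > h.py <<'E'
import numpy as np,cv2
from scipy.spatial.transform import Rotation as R
def ray(K,o,A,uv,z):
    d=A@np.linalg.solve(K,[uv[0],uv[1],1.]);return o+d*(z-o[2])/d[2]
def go(s,pos,yaw=None):
    """tool-frame shift and rotvec to reach pos pointing down, tool x at yaw (deg)"""
    T=np.array(s['tool_rot']);d=T.T@(np.array(pos)-s['tool_pos'])
    if yaw is None:return d.round(4)
    c,n=np.cos(np.radians(yaw)),np.sin(np.radians(yaw))
    G=np.array([[c,n,0],[n,-c,0],[0,0,-1]])
    return d.round(4),R.from_matrix(T.T@G).as_rotvec().round(4)
E
python3 - <<'E'
from h import *
from bench import r
c=np.load('top.npz');K,o,A=c['camera_matrix'],c['origin'],c['attitude']
P=lambda u,v,x0,z:ray(K,o,A,((u+.5)/6+x0-.5,(v+.5)/6+165-.5),z)
bo,bk=P(627,375,200,.051),P(221,238,200,.051)
ro,rk=P(246,200,320,.040),P(655,342,320,.040)
for n,a,b in(("block",bo,bk),("rack",ro,rk)):
    d=b-a;print(n,a,b,np.linalg.norm(d),np.degrees(np.arctan2(d[1],d[0])))
    u=d/np.linalg.norm(d)
    for k in(32,80,128,176):print(k,(a+b)/2+u*(k-104)/1e3)
for n,u,v in(("blk",560,350),("yel",460,317),("red",362,285),("wht",267,251)):print(n,P(u,v,200,.09))
print("jar",P(54,387,320,.082),"beaker",P(78,150,320,.064))
s=r.state();print(s['joints'])
E
```

```text
block [0.47834438 0.07937036 0.051     ] [0.5391295  0.27763043 0.051     ] 0.20736896142725267 72.95483424078822
32 [0.48763191 0.10966307 0.051     ]
80 [0.50170193 0.15555462 0.051     ]
128 [0.51577195 0.20144617 0.051     ]
176 [0.52984198 0.24733772 0.051     ]
rack [ 0.56802585 -0.08180497  0.04      ] [ 0.50432124 -0.27936433  0.04      ] 0.2075764371462399 -107.87233513477874
32 [ 0.55827014 -0.11205918  0.04      ]
80 [ 0.54353908 -0.15774283  0.04      ]
128 [ 0.52880801 -0.20342648  0.04      ]
176 [ 0.51407695 -0.24911013  0.04      ]
blk [0.48746942 0.10834547 0.09      ]
yel [0.50155385 0.15539099 0.09      ]
red [0.51525623 0.20168334 0.09      ]
wht [0.52998816 0.24680775 0.09      ]
jar [0.4733239  0.00877354 0.082     ] beaker [5.87210342e-01 3.47692340e-04 6.40000000e-02]
[-7.81510361e+01  1.58451815e+01  8.62863185e+01  1.90152530e-04
  7.79633510e+01 -6.93171251e+00]
```

Run:
```python
from h import *
from bench import r
print(go(r.state(),[.497,.14,.26],73))
```

```text
(array([ 0.5156, -0.5471, -0.0293]), array([-0.0014, -0.001 , -0.9463]))
```

>>> step_arm:
  moves:
    - [0.06,-0.065,-0.03,0,0,-0.11,1]
    - [0.13,-0.14,-0.03,0,0,-0.23,1]
    - [0.19,-0.205,-0.03,0,0,-0.35,1]
    - [0.26,-0.27,-0.03,0,0,-0.47,1]
    - [0.32,-0.34,-0.03,0,0,-0.59,1]
    - [0.39,-0.41,-0.03,0,0,-0.71,1]
    - [0.45,-0.48,-0.03,0,0,-0.83,1]
    - [0.5156,-0.5471,-0.0293,-0.0014,-0.001,-0.9463,1]

```text
t: 1.1
tool_pos: [0.3916, -0.0909, 0.2596]
tool_rot: [[0.289, 0.957, 0.001], [0.957, -0.289, -0.002], [-0.002, 0.001, -1.0]]
ft_force: [0.8, -0.6, -0.1]
gripper_width: 0.0941
gripper_force: 0.0
```

Run:
```python
from h import *
from bench import r
print(go(r.state(),[.497,.14,.26],73),r.state()['joints'])
```

```text
(array([ 0.2515,  0.0341, -0.0008]), array([0.0013, 0.0018, 0.0035])) [-2.29281199e+01 -5.11364584e-01  1.01789257e+02 -9.47139566e-02
  7.86348986e+01 -6.10802031e+00]
```

>>> step_arm:
  moves:
    - [0.06,0.01,0,0,0,0,1]
    - [0.12,0.02,0,0,0,0,1]
    - [0.18,0.03,0,0,0,0,1]
    - [0.2515,0.0341,0,0.001,0.002,0.0035,1]
    - [0.2515,0.0341,0,0.001,0.002,0.0035,1]
    - [0.2515,0.0341,0,0.001,0.002,0.0035,1]
    - [0.2515,0.0341,0,0.001,0.002,0.0035,1]

```text
t: 1.98
tool_pos: [0.4968, 0.1363, 0.2592]
tool_rot: [[0.297, 0.955, -0.001], [0.955, -0.297, -0.0], [-0.001, -0.001, -1.0]]
ft_force: [0.2, -0.5, -0.2]
gripper_width: 0.0942
gripper_force: 0.0
```

Run:
```python
from h import *
from bench import r
s=r.state();c=r.camera('wrist');np.savez('w1.npz',pos=s['tool_pos'],rot=s['tool_rot'],**c);cv2.imwrite('pics/w1.png',c['pixels'][...,::-1])
print(s['tool_pos'],go(s,[.4876,.1094,.26],73),c['tool_from_camera'])
```

```text
[0.49684196 0.13625722 0.25916036] (array([-0.0284, -0.0008, -0.0008]), array([-0.0006,  0.0006, -0.005 ])) [[ 8.92794640e-04 -9.66586243e-01 -2.56340083e-01  7.49052148e-02]
 [ 9.99998900e-01  1.16649532e-03 -9.15676823e-04  5.20887411e-04]
 [ 1.18410013e-03 -2.56338983e-01  9.66586222e-01 -1.53300895e-01]
 [ 0.00000000e+00  0.00000000e+00  0.00000000e+00  1.00000000e+00]]
```

View pics/w1.png

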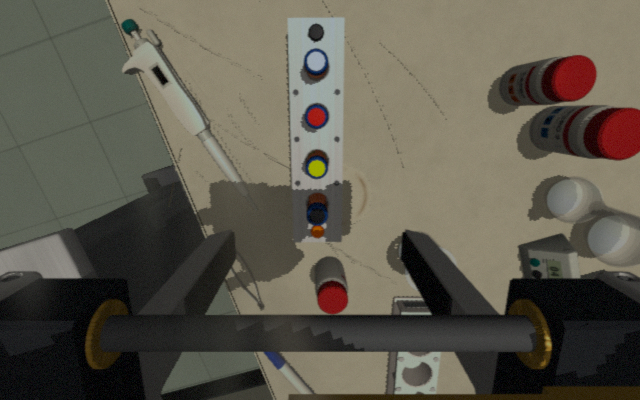

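The wrist view shows the caps in column at white (316,62), red (316,117), yellow (317,168) and black (318,212). The orange plug is at (317,231) and the black plug at (316,32). The jar at (331,290) is clear of the fingers. I'll measure the caps from this view.

```bash
cat >> h.py <<'E'
def wcam(c,pos,rot):
    M=c['tool_from_camera'];return c['camera_matrix'],rot@M[:3,3]+pos,rot@M[:3,:3]
E
python3 - <<'E'
from h import *
c=np.load('w1.npz');a=wcam(c,c['pos'],c['rot'])
for n,u,v,z in(("blk",318,211,.09),("yel",317,168,.09),("red",316.5,117,.09),("wht",316.5,61.5,.09),("or",317,231.5,.051),("bk",316.5,32,.051)):
    p=ray(*a,(u,v),z);print(n,p.round(4),(c['rot'].T@(p-c['pos'])).round(4))
cv2.imwrite('pics/w1c.png',cv2.resize(c['pixels'][10:250,260:380,::-1],None,fx=2.5,fy=2.5,interpolation=cv2.INTER_CUBIC))
E
```

```text
blk [0.4903 0.1146 0.09  ] [-0.0225  0.0003  0.1692]
yel [0.5022 0.156  0.09  ] [ 0.0205 -0.0007  0.1691]
red [0.5158 0.2015 0.09  ] [ 0.0681 -0.0012  0.1691]
wht [0.5301 0.2472 0.09  ] [ 0.1159 -0.0011  0.1691]
or [0.4785 0.0806 0.051 ] [-0.0585 -0.0008  0.2082]
bk [0.5393 0.2776 0.051 ] [ 0.1477 -0.0013  0.2081]
```

View pics/w1c.png

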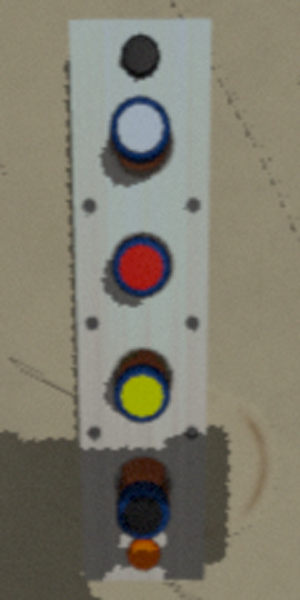

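>>> step_arm:
  moves:
    - [-0.0278,-0.001,0.03,0,0,-0.004,1]
    - [-0.0278,-0.001,0.08,0,0,-0.004,1]
    - [-0.0278,-0.001,0.13,0,0,-0.004,1]
    - [-0.0278,-0.001,0.165,0,0,-0.004,1]
    - [-0.0278,-0.001,0.18,0,0,-0.004,0.2]
    - [-0.0278,-0.001,0.186,0,0,-0.004,0]
    - [-0.0278,-0.001,0.186,0,0,-0.004,0]

```text
t: 2.9
tool_pos: [0.4891, 0.1113, 0.074]
tool_rot: [[0.292, 0.956, 0.002], [0.956, -0.292, 0.001], [0.001, 0.001, -1.0]]
ft_force: [-0.1, -0.3, 0.8]
gripper_width: 0.0674
gripper_force: 0.0
```

Run:
```python
from h import *
from bench import r
s=r.state();print(s['tool_pos'],go(s,[.4878,.11,.073],73))
```

```text
[0.48907453 0.11128851 0.07404071] (array([-0.0016, -0.0008,  0.001 ]), array([ 0.0014, -0.001 , -0.0001]))
```

>>> step_arm:
  moves:
    - [-0.0016,-0.0008,0.0005,0.001,-0.001,0,0]
    - [-0.0016,-0.0008,0.0005,0.001,-0.001,0,-0.3]
    - [-0.0016,-0.0008,0.0005,0.001,-0.001,0,-0.4]
    - [-0.0016,-0.0008,0.0005,0.001,-0.001,0,-0.45]
    - [-0.0016,-0.0008,0.0005,0.001,-0.001,0,-0.5]
    - [-0.0016,-0.0008,0.0005,0.001,-0.001,0,-0.6]
    - [-0.0016,-0.0008,0.0005,0.001,-0.001,0,-1]
    - [-0.0016,-0.0008,0.0005,0.001,-0.001,0,-1]

```text
t: 3.9
tool_pos: [0.4871, 0.1103, 0.0727]
tool_rot: [[0.292, 0.956, -0.001], [0.956, -0.292, -0.0], [-0.0, -0.001, -1.0]]
ft_force: [0.8, 0.3, 0.5]
gripper_width: 0.0226
gripper_force: 30.0
```

>>> step_arm:
  moves:
    - [0,0,-0.005,0,0,0,-1]
    - [0,0,-0.012,0,0,0,-1]
    - [0,0,-0.02,0,0,0,-1]
    - [0,0,-0.035,0,0,0,-1]
    - [0,0,-0.055,0,0,0,-1]
    - [0,0,-0.08,0,0,0,-1]
    - [0,0,-0.1,0,0,0,-1]
    - [0,0,-0.1,0,0,0,-1]

```text
t: 4.9
tool_pos: [0.4885, 0.1104, 0.175]
tool_rot: [[0.292, 0.956, 0.003], [0.956, -0.292, 0.0], [0.001, 0.003, -1.0]]
ft_force: [-0.2, -0.3, -0.8]
gripper_width: 0.0222
gripper_force: 30.0
```

Run:
```python
from h import *
from bench import r
s=r.state();print(s['tool_pos'],s['joints'],go(s,[.558,-.1118,.173],72.2))
c=np.load('top.npz')
c=r.camera('scene');cv2.imwrite('pics/s1.png',c['pixels'][100:330,180:460,::-1].repeat(2,0).repeat(2,1))
```

```text
[0.48848737 0.11040256 0.17495684] [ 4.77357896e+00  1.16035329e+01  1.00332990e+02 -5.33062185e-03
  6.78633258e+01  2.17443032e+01] (array([-0.1922,  0.1313,  0.0022]), array([ 0.0033, -0.0012,  0.0145]))
```

View pics/s1.png

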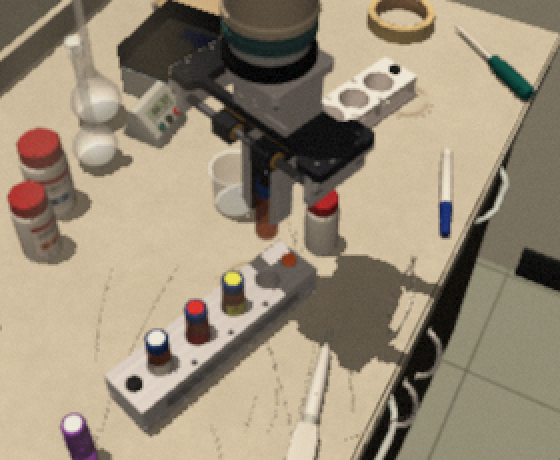

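The vial is out of its bore and hangs upright in the grip, with its bottom at (265,235) in the crop. The remaining three vials are undisturbed, and so are the beaker and jar.

>>> step_arm:
  moves:
    - [-0.03,0.02,0,0,0,0,-1]
    - [-0.07,0.048,0,0,0,0.004,-1]
    - [-0.11,0.075,0,0,0,0.008,-1]
    - [-0.15,0.103,0,0,0,0.012,-1]
    - [-0.18,0.123,0,0,0,0.0145,-1]
    - [-0.1922,0.1313,0.002,0.003,-0.001,0.0145,-1]
    - [-0.1922,0.1313,0.002,0.003,-0.001,0.0145,-1]
    - [-0.1922,0.1313,0.002,0.003,-0.001,0.0145,-1]

```text
t: 5.95
tool_pos: [0.5559, -0.1104, 0.1703]
tool_rot: [[0.305, 0.952, -0.006], [0.952, -0.305, 0.001], [-0.001, -0.006, -1.0]]
ft_force: [0.1, 0.0, -0.1]
gripper_width: 0.0224
gripper_force: 30.0
```

Run:
```python
from h import *
from bench import r
s=r.state();print(s['tool_pos'],go(s,[.558,-.1118,.062],72.2))
c=r.camera('wrist');np.savez('w2.npz',pos=s['tool_pos'],rot=s['tool_rot'],**c);cv2.imwrite('pics/w2.png',c['pixels'][...,::-1])
```

```text
[ 0.55587474 -0.11042873  0.17026955] (array([-0.0006,  0.0031,  0.1083]), array([-0.0059,  0.0009,  0.0009]))
```

View pics/w2.png

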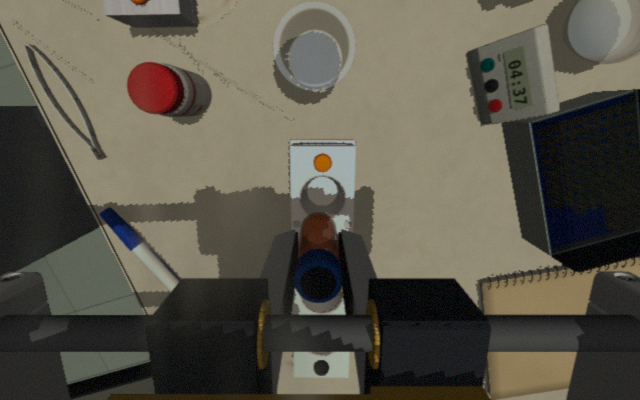

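The wrist view shows the rack's orange plug at (322,162) and its black plug at (321,368), with the held vial upright over the row. The beaker at (314,45) and the jar at (155,88) are clear.

Run:
```python
from h import *
c=np.load('w2.npz');a=wcam(c,c['pos'],c['rot'])
o,b=[ray(*a,q,.04) for q in((322.5,162),(321,368))]
print(o,b,np.linalg.norm(b-o));u=(b-o)/np.linalg.norm(b-o)
for k in(32,80,128,176):print((o+b)/2+u*(k-104)/1e3)
from bench import r
s=r.state();print(s['tool_pos'],go(s,[.558,-.1118,.062],72.2))
```

```text
[ 0.56881171 -0.08088929  0.04      ] [ 0.50540166 -0.27703243  0.04      ] 0.2061382165626566
[ 0.55925456 -0.11045194  0.04      ]
[ 0.54448931 -0.15612456  0.04      ]
[ 0.52972406 -0.20179717  0.04      ]
[ 0.51495881 -0.24746978  0.04      ]
[ 0.55602047 -0.1103677   0.17050896] (array([-0.0007,  0.0029,  0.1085]), array([-0.0053,  0.001 ,  0.0013]))
```

>>> step_arm:
  moves:
    - [0,0.0035,0.015,-0.005,0.001,0,-1]
    - [0,0.0035,0.03,-0.005,0.001,0,-1]
    - [0,0.0035,0.05,-0.005,0.001,0,-1]
    - [0,0.0035,0.07,-0.005,0.001,0,-1]
    - [0,0.0035,0.085,-0.005,0.001,0,-1]
    - [0,0.0035,0.095,-0.005,0.001,0,-1]
    - [0,0.0035,0.1,-0.005,0.001,0,-1]
    - [0,0.0035,0.1,-0.005,0.001,0,-1]

```text
t: 7.0
tool_pos: [0.5596, -0.113, 0.0706]
tool_rot: [[0.306, 0.952, 0.001], [0.952, -0.306, -0.001], [-0.001, 0.001, -1.0]]
ft_force: [-0.0, -0.1, -1.2]
gripper_width: 0.0225
gripper_force: 30.0
```

Run:
```python
from h import *
from bench import r
s=r.state();print(s['tool_pos'],go(s,[.5588,-.1112,.062],72.2))
```

```text
[ 0.55958563 -0.11297901  0.07059923] (array([ 0.0015, -0.0013,  0.0086]), array([ 0.0008,  0.0006, -0.    ]))
```

>>> step_arm:
  moves:
    - [0.0015,-0.001,0.002,0,0,0,-1]
    - [0.0015,-0.001,0.004,0,0,0,-1]
    - [0.0015,-0.001,0.006,0,0,0,-1]
    - [0.0015,-0.001,0.007,0,0,0,-1]
    - [0.0015,-0.001,0.008,0,0,0,-1]
    - [0.0015,-0.001,0.0085,0,0,0,-1]
    - [0.0015,-0.001,0.0085,0,0,0,-1]

```text
t: 7.88
tool_pos: [0.559, -0.1113, 0.0621]
tool_rot: [[0.306, 0.952, 0.001], [0.952, -0.306, -0.001], [-0.001, 0.001, -1.0]]
ft_force: [-0.2, 0.6, -0.3]
gripper_width: 0.0221
gripper_force: 30.0
```

>>> step_arm:
  moves:
    - [0,0,0.0005,0,0,0,-1]
    - [0,0,0.001,0,0,0,-1]
    - [0,0,0.001,0,0,0,-1]
    - [0,0,0.001,0,0,0,-1]

```text
t: 8.38
tool_pos: [0.5592, -0.1113, 0.0617]
tool_rot: [[0.306, 0.952, 0.001], [0.952, -0.306, -0.001], [-0.001, 0.001, -1.0]]
ft_force: [-0.5, -0.4, 6.1]
gripper_width: 0.0225
gripper_force: 30.0
```

Contact reads 6 N, so the vial is on the rack's bottom. I'll release it and rise.

>>> step_arm:
  moves:
    - [0,0,0,0,0,0,-0.4]
    - [0,0,0,0,0,0,-0.2]
    - [0,0,0,0,0,0,0.1]
    - [0,0,-0.005,0,0,0,0.2]
    - [0,0,-0.03,0,0,0,0.2]
    - [0,0,-0.07,0,0,0,0.2]
    - [0,0,-0.11,0,0,0,0.2]
    - [0,0,-0.11,0,0,0,0.2]

```text
t: 9.38
tool_pos: [0.5612, -0.1119, 0.1749]
tool_rot: [[0.306, 0.952, 0.008], [0.952, -0.306, -0.003], [-0.001, 0.009, -1.0]]
ft_force: [-0.9, 0.1, -0.4]
gripper_width: 0.0561
gripper_force: 0.0
```

Run:
```python
from h import *
from bench import r
s=r.state();print(s['tool_pos'],go(s,[.5019,.1557,.172],73))
c=r.camera('scene');cv2.imwrite('pics/s2.png',c['pixels'][100:330,180:460,::-1].repeat(2,0).repeat(2,1))
```

```text
[ 0.56123348 -0.11185215  0.17486958] (array([ 0.2366, -0.1383,  0.0015]), array([ 0.0086,  0.0006, -0.0139]))
```

View pics/s2.png

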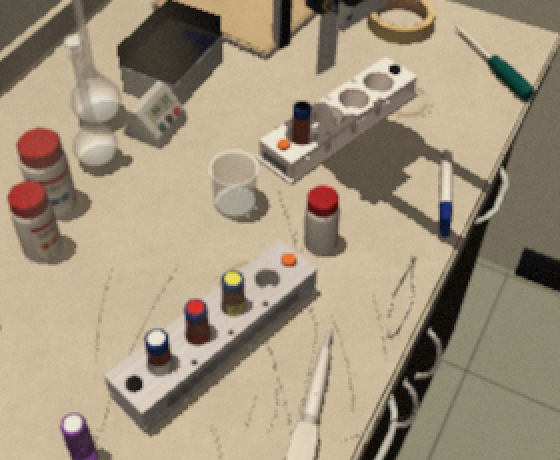

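vial_1 stands upright in the hole next to the rack's orange plug, at (300,122) in the crop. Next is the yellow vial, vial_3.

>>> step_arm:
  moves:
    - [0.05,-0.03,0,0,0,0,0.2]
    - [0.1,-0.06,0,0,0,0,0.2]
    - [0.15,-0.09,0,0,0,0,0.2]
    - [0.2,-0.118,0,0,0,-0.01,0.2]
    - [0.2366,-0.138,0.001,0.004,0,-0.0139,0.2]
    - [0.2366,-0.138,0.001,0.004,0,-0.0139,0.2]
    - [0.2366,-0.138,0.001,0.004,0,-0.0139,0.2]
    - [0.2366,-0.138,0.001,0.004,0,-0.0139,0.2]

```text
t: 10.42
tool_pos: [0.4999, 0.1551, 0.1694]
tool_rot: [[0.294, 0.956, -0.004], [0.956, -0.294, -0.0], [-0.001, -0.004, -1.0]]
ft_force: [0.2, 0.4, 0.2]
gripper_width: 0.0563
gripper_force: 0.0
```

Run:
```python
from h import *
from bench import r
s=r.state();print(s['tool_pos'],go(s,[.5019,.1557,.0727],73))
```

```text
[0.49994177 0.15507706 0.16936179] (array([0.0013, 0.0021, 0.0967]), array([-0.0039,  0.0014, -0.0017]))
```

>>> step_arm:
  moves:
    - [0.001,0.002,0.02,-0.002,0,0,0.2]
    - [0.001,0.002,0.045,-0.002,0,0,0.2]
    - [0.001,0.002,0.07,-0.002,0,0,0.2]
    - [0.001,0.002,0.085,-0.002,0,0,0.2]
    - [0.001,0.002,0.092,-0.002,0,0,0.1]
    - [0.001,0.002,0.095,-0.002,0,0,0.1]
    - [0.001,0.002,0.095,-0.002,0,0,0.1]
    - [0.001,0.002,0.095,-0.002,0,0,0.1]

```text
t: 11.42
tool_pos: [0.5023, 0.1568, 0.0755]
tool_rot: [[0.292, 0.956, 0.0], [0.956, -0.292, 0.0], [0.0, 0.0, -1.0]]
ft_force: [0.8, 0.4, 0.7]
gripper_width: 0.0517
gripper_force: 0.0
```

Run:
```python
from h import *
from bench import r
s=r.state();print(s['tool_pos'],go(s,[.5019,.1557,.0727],73))
```

```text
[0.50227767 0.15684036 0.07550954] (array([-0.0012, -0.    ,  0.0028]), array([ 0., -0.,  0.]))
```

>>> step_arm:
  moves:
    - [-0.001,0,0.0025,0,0,0,0]
    - [-0.001,0,0.0025,0,0,0,-0.3]
    - [-0.001,0,0.0025,0,0,0,-0.4]
    - [-0.001,0,0.0025,0,0,0,-0.45]
    - [-0.001,0,0.0025,0,0,0,-0.5]
    - [-0.001,0,0.0025,0,0,0,-0.6]
    - [-0.001,0,0.0025,0,0,0,-1]
    - [-0.001,0,0.0025,0,0,0,-1]

```text
t: 12.42
tool_pos: [0.5015, 0.1558, 0.0724]
tool_rot: [[0.292, 0.956, -0.001], [0.956, -0.292, -0.0], [-0.001, -0.001, -1.0]]
ft_force: [0.3, -0.7, 0.1]
gripper_width: 0.0226
gripper_force: 30.0
```

>>> step_arm:
  moves:
    - [0,0,-0.005,0,0,0,-1]
    - [0,0,-0.012,0,0,0,-1]
    - [0,0,-0.02,0,0,0,-1]
    - [0,0,-0.035,0,0,0,-1]
    - [0,0,-0.055,0,0,0,-1]
    - [0,0,-0.08,0,0,0,-1]
    - [0,0,-0.1,0,0,0,-1]
    - [0,0,-0.1,0,0,0,-1]

```text
t: 13.42
tool_pos: [0.503, 0.156, 0.1747]
tool_rot: [[0.292, 0.956, 0.003], [0.956, -0.292, 0.001], [0.002, 0.003, -1.0]]
ft_force: [0.5, 0.1, -0.9]
gripper_width: 0.0226
gripper_force: 30.0
```

Run:
```python
from h import *
from bench import r
s=r.state();print(s['tool_pos'],go(s,[.544,-.157,.173],72.2))
```

```text
[0.50297197 0.15603255 0.17472136] (array([-0.2874,  0.1308,  0.0017]), array([ 0.0031, -0.0017,  0.0139]))
```

>>> step_arm:
  moves:
    - [-0.04,0.018,0,0,0,0,-1]
    - [-0.09,0.041,0,0,0,0,-1]
    - [-0.14,0.064,0,0,0,0,-1]
    - [-0.19,0.087,0,0,0,0.01,-1]
    - [-0.24,0.109,0,0,0,0.0139,-1]
    - [-0.275,0.125,0.001,0.001,-0.001,0.0139,-1]
    - [-0.2874,0.1308,0.001,0.001,-0.001,0.0139,-1]
    - [-0.2874,0.1308,0.001,0.001,-0.001,0.0139,-1]

```text
t: 14.42
tool_pos: [0.5423, -0.1572, 0.1708]
tool_rot: [[0.307, 0.952, -0.004], [0.952, -0.307, 0.0], [-0.001, -0.004, -1.0]]
ft_force: [-0.5, 1.0, -0.5]
gripper_width: 0.0222
gripper_force: 30.0
```

>>> step_arm:
  moves:
    - [0,0,0,0,0,0,-1]
    - [0,0,0,0,0,0,-1]

```text
t: 14.68
tool_pos: [0.5425, -0.1558, 0.1715]
tool_rot: [[0.304, 0.953, -0.003], [0.953, -0.304, -0.0], [-0.001, -0.002, -1.0]]
ft_force: [-0.2, 0.8, -0.0]
gripper_width: 0.0223
gripper_force: 30.0
```

Run:
```python
from h import *
from bench import r
s=r.state();print(s['tool_pos'],go(s,[.544,-.157,.062],72.2))
```

```text
[ 0.54250691 -0.15580939  0.17150195] (array([-0.0006,  0.002 ,  0.1095]), array([-0.0024,  0.0012,  0.0017]))
```

>>> step_arm:
  moves:
    - [0,0.0015,0.015,-0.002,0.001,0,-1]
    - [0,0.0015,0.03,-0.002,0.001,0,-1]
    - [0,0.0015,0.05,-0.002,0.001,0,-1]
    - [0,0.0015,0.07,-0.002,0.001,0,-1]
    - [0,0.0015,0.085,-0.002,0.001,0,-1]
    - [0,0.0015,0.095,-0.002,0.001,0,-1]
    - [0,0.0015,0.102,-0.002,0.001,0,-1]
    - [0,0.0015,0.102,-0.002,0.001,0,-1]

```text
t: 15.68
tool_pos: [0.5437, -0.1578, 0.0691]
tool_rot: [[0.306, 0.952, -0.001], [0.952, -0.306, -0.0], [-0.001, -0.001, -1.0]]
ft_force: [-0.5, -0.1, -0.5]
gripper_width: 0.0225
gripper_force: 30.0
```

Run:
```python
from h import *
from bench import r
s=r.state();print(s['tool_pos'],go(s,[.544,-.157,.062],72.2))
```

```text
[ 0.54372964 -0.15784687  0.06910844] (array([0.0009, 0.    , 0.0071]), array([-0.0007,  0.0006, -0.0001]))
```

>>> step_arm:
  moves:
    - [0.0005,0,0.002,0,0,0,-1]
    - [0.0005,0,0.004,0,0,0,-1]
    - [0.0005,0,0.006,0,0,0,-1]
    - [0.0005,0,0.0065,0,0,0,-1]
    - [0.0005,0,0.007,0,0,0,-1]
    - [0.0005,0,0.0075,0,0,0,-1]
    - [0.0005,0,0.0075,0,0,0,-1]
    - [0.0005,0,0.0075,0,0,0,-1]

```text
t: 16.68
tool_pos: [0.544, -0.1574, 0.0619]
tool_rot: [[0.306, 0.952, -0.0], [0.952, -0.306, -0.001], [-0.001, -0.0, -1.0]]
ft_force: [0.7, -0.5, -0.1]
gripper_width: 0.0224
gripper_force: 30.0
```

>>> step_arm:
  moves:
    - [0,0,0.0005,0,0,0,-1]
    - [0,0,0.001,0,0,0,-1]
    - [0,0,0.001,0,0,0,-1]
    - [0,0,0.001,0,0,0,-1]

```text
t: 17.18
tool_pos: [0.544, -0.1574, 0.0614]
tool_rot: [[0.306, 0.952, 0.0], [0.952, -0.306, -0.001], [-0.001, 0.0, -1.0]]
ft_force: [-1.1, 0.2, 5.2]
gripper_width: 0.0223
gripper_force: 30.0
```

It's seated at about 5 N. Release, rise, and go to the red vial, vial_2.

>>> step_arm:
  moves:
    - [0,0,0,0,0,0,-0.4]
    - [0,0,0,0,0,0,-0.2]
    - [0,0,0,0,0,0,0.1]
    - [0,0,-0.005,0,0,0,0.2]
    - [0,0,-0.03,0,0,0,0.2]
    - [0,0,-0.07,0,0,0,0.2]
    - [0,0,-0.11,0,0,0,0.2]
    - [0,0,-0.11,0,0,0,0.2]

```text
t: 18.18
tool_pos: [0.5463, -0.1582, 0.1746]
tool_rot: [[0.306, 0.952, 0.007], [0.952, -0.306, -0.004], [-0.001, 0.008, -1.0]]
ft_force: [0.1, -0.0, -0.6]
gripper_width: 0.0561
gripper_force: 0.0
```

Run:
```python
from h import *
from bench import r
s=r.state();print(s['tool_pos'],go(s,[.5158,.2015,.172],73))
```

```text
[ 0.54625744 -0.15822563  0.17463321] (array([ 0.3332, -0.139 ,  0.0011]), array([ 0.0077,  0.0013, -0.014 ]))
```

>>> step_arm:
  moves:
    - [0.055,-0.023,0,0,0,0,0.2]
    - [0.11,-0.046,0,0,0,0,0.2]
    - [0.165,-0.07,0,0,0,0,0.2]
    - [0.22,-0.092,0,0,0,0,0.2]
    - [0.275,-0.115,0,0,0,-0.01,0.2]
    - [0.32,-0.134,0,0.003,0,-0.014,0.2]
    - [0.333,-0.138,0,0.003,0.001,-0.014,0.2]
    - [0.333,-0.138,0,0.003,0.001,-0.014,0.2]

```text
t: 19.18
tool_pos: [0.514, 0.2019, 0.1699]
tool_rot: [[0.291, 0.957, -0.004], [0.957, -0.291, 0.0], [-0.001, -0.004, -1.0]]
ft_force: [-0.3, -0.6, 0.3]
gripper_width: 0.0566
gripper_force: 0.0
```

>>> step_arm:
  moves:
    - [0,0,0,0,0,0,0.2]
    - [0,0,0,0,0,0,0.2]

```text
t: 19.42
tool_pos: [0.5146, 0.2004, 0.1706]
tool_rot: [[0.294, 0.956, -0.003], [0.956, -0.294, 0.001], [-0.0, -0.003, -1.0]]
ft_force: [0.5, -0.5, -0.1]
gripper_width: 0.0565
gripper_force: 0.0
```

Run:
```python
from h import *
from bench import r
s=r.state();print(s['tool_pos'],go(s,[.5158,.2015,.0727],73))
```

```text
[0.51463623 0.20039692 0.17064189] (array([0.0014, 0.0011, 0.0979]), array([-0.0032,  0.0001, -0.002 ]))
```

>>> step_arm:
  moves:
    - [0.001,0.001,0.02,-0.002,0,0,0.2]
    - [0.001,0.001,0.045,-0.002,0,0,0.2]
    - [0.001,0.001,0.07,-0.002,0,0,0.2]
    - [0.001,0.001,0.085,-0.002,0,0,0.2]
    - [0.001,0.001,0.092,-0.002,0,0,0.1]
    - [0.001,0.001,0.096,-0.002,0,0,0.1]
    - [0.001,0.001,0.096,-0.002,0,0,0.1]
    - [0.001,0.001,0.096,-0.002,0,0,0.1]

```text
t: 20.42
tool_pos: [0.5159, 0.2028, 0.0753]
tool_rot: [[0.292, 0.956, 0.0], [0.956, -0.292, 0.001], [0.001, -0.0, -1.0]]
ft_force: [0.0, -0.6, -0.3]
gripper_width: 0.0517
gripper_force: 0.0
```

Run:
```python
from h import *
from bench import r
s=r.state();print(s['tool_pos'],go(s,[.5158,.2015,.0727],73))
```

```text
[0.5158744  0.20284878 0.07534705] (array([-0.0013,  0.0003,  0.0026]), array([-0.0001, -0.0011,  0.0001]))
```

>>> step_arm:
  moves:
    - [-0.001,0.0003,0.0025,0,-0.001,0,0]
    - [-0.001,0.0003,0.0025,0,-0.001,0,-0.3]
    - [-0.001,0.0003,0.0025,0,-0.001,0,-0.4]
    - [-0.001,0.0003,0.0025,0,-0.001,0,-0.45]
    - [-0.001,0.0003,0.0025,0,-0.001,0,-0.5]
    - [-0.001,0.0003,0.0025,0,-0.001,0,-0.6]
    - [-0.001,0.0003,0.0025,0,-0.001,0,-1]
    - [-0.001,0.0003,0.0025,0,-0.001,0,-1]

```text
t: 21.42
tool_pos: [0.5154, 0.2017, 0.0722]
tool_rot: [[0.292, 0.956, -0.001], [0.956, -0.292, -0.0], [-0.001, -0.001, -1.0]]
ft_force: [-0.5, -0.1, 0.5]
gripper_width: 0.0225
gripper_force: 30.0
```

>>> step_arm:
  moves:
    - [0,0,-0.005,0,0,0,-1]
    - [0,0,-0.012,0,0,0,-1]
    - [0,0,-0.02,0,0,0,-1]
    - [0,0,-0.035,0,0,0,-1]
    - [0,0,-0.055,0,0,0,-1]
    - [0,0,-0.08,0,0,0,-1]
    - [0,0,-0.1,0,0,0,-1]
    - [0,0,-0.1,0,0,0,-1]

```text
t: 22.42
tool_pos: [0.5168, 0.202, 0.1746]
tool_rot: [[0.292, 0.956, 0.003], [0.956, -0.292, 0.001], [0.002, 0.003, -1.0]]
ft_force: [0.5, 0.2, -0.2]
gripper_width: 0.0223
gripper_force: 30.0
```

Run:
```python
from h import *
from bench import r
s=r.state();print(s['tool_pos'],go(s,[.5293,-.2026,.173],72.2))
```

```text
[0.51683366 0.20202755 0.17463994] (array([-0.3833,  0.1302,  0.0013]), array([ 0.003, -0.002,  0.014]))
```

>>> step_arm:
  moves:
    - [-0.05,0.017,0,0,0,0,-1]
    - [-0.105,0.036,0,0,0,0,-1]
    - [-0.16,0.054,0,0,0,0,-1]
    - [-0.215,0.073,0,0,0,0,-1]
    - [-0.27,0.092,0,0,0,0.01,-1]
    - [-0.325,0.11,0,0,0,0.014,-1]
    - [-0.37,0.126,0,0.001,-0.001,0.014,-1]
    - [-0.383,0.1305,0,0.001,-0.001,0.014,-1]

```text
t: 23.42
tool_pos: [0.5279, -0.2052, 0.1714]
tool_rot: [[0.309, 0.951, -0.004], [0.951, -0.309, -0.001], [-0.002, -0.003, -1.0]]
ft_force: [0.6, 0.3, -0.5]
gripper_width: 0.0225
gripper_force: 30.0
```

>>> step_arm:
  moves:
    - [0,0,0,0,0,0,-1]
    - [0,0,0,0,0,0,-1]
    - [0,0,0,0,0,0,-1]

```text
t: 23.8
tool_pos: [0.5283, -0.2011, 0.1724]
tool_rot: [[0.304, 0.953, -0.003], [0.953, -0.304, -0.0], [-0.001, -0.002, -1.0]]
ft_force: [0.9, 0.9, -1.2]
gripper_width: 0.0224
gripper_force: 30.0
```

Run:
```python
from h import *
from bench import r
s=r.state();print(s['tool_pos'],go(s,[.5293,-.2026,.062],72.2))
```

```text
[ 0.52829482 -0.20107522  0.17236982] (array([-0.001 ,  0.0017,  0.1104]), array([-0.0024,  0.0012,  0.0019]))
```

>>> step_arm:
  moves:
    - [0,0.0015,0.015,-0.002,0.001,0,-1]
    - [0,0.0015,0.03,-0.002,0.001,0,-1]
    - [0,0.0015,0.05,-0.002,0.001,0,-1]
    - [0,0.0015,0.07,-0.002,0.001,0,-1]
    - [0,0.0015,0.085,-0.002,0.001,0,-1]
    - [0,0.0015,0.095,-0.002,0.001,0,-1]
    - [0,0.0015,0.103,-0.002,0.001,0,-1]
    - [0,0.0015,0.103,-0.002,0.001,0,-1]

```text
t: 24.8
tool_pos: [0.5293, -0.2032, 0.0689]
tool_rot: [[0.306, 0.952, -0.001], [0.952, -0.306, -0.0], [-0.0, -0.001, -1.0]]
ft_force: [0.6, -0.6, -0.4]
gripper_width: 0.0226
gripper_force: 30.0
```

Run:
```python
from h import *
from bench import r
s=r.state();print(s['tool_pos'],go(s,[.5293,-.2026,.062],72.2))
```

```text
[ 0.52931011 -0.20321675  0.0688527 ] (array([ 0.0006, -0.0002,  0.0069]), array([-0.0009,  0.0005, -0.    ]))
```

>>> step_arm:
  moves:
    - [0,0,0.002,0,0,0,-1]
    - [0,0,0.004,0,0,0,-1]
    - [0,0,0.006,0,0,0,-1]
    - [0,0,0.0065,0,0,0,-1]
    - [0,0,0.007,0,0,0,-1]
    - [0,0,0.0075,0,0,0,-1]
    - [0,0,0.0075,0,0,0,-1]
    - [0,0,0.0075,0,0,0,-1]

```text
t: 25.8
tool_pos: [0.5295, -0.2033, 0.0618]
tool_rot: [[0.306, 0.952, -0.0], [0.952, -0.306, -0.001], [-0.001, -0.0, -1.0]]
ft_force: [0.6, -0.4, -0.1]
gripper_width: 0.0225
gripper_force: 30.0
```

>>> step_arm:
  moves:
    - [0,0,0.0005,0,0,0,-1]
    - [0,0,0.0005,0,0,0,-1]
    - [0,0,0.0005,0,0,0,-1]

```text
t: 26.18
tool_pos: [0.5295, -0.2033, 0.0613]
tool_rot: [[0.306, 0.952, -0.0], [0.952, -0.306, -0.001], [-0.001, -0.0, -1.0]]
ft_force: [0.3, 0.3, -0.0]
gripper_width: 0.0225
gripper_force: 30.0
```

>>> step_arm:
  moves:
    - [0,0,0.0003,0,0,0,-1]
    - [0,0,0.0006,0,0,0,-1]
    - [0,0,0.0006,0,0,0,-1]

```text
t: 26.55
tool_pos: [0.5295, -0.2033, 0.0612]
tool_rot: [[0.306, 0.952, -0.0], [0.952, -0.306, -0.001], [-0.001, 0.0, -1.0]]
ft_force: [-0.4, 0.4, 5.3]
gripper_width: 0.0228
gripper_force: 30.0
```

It's seated. Release and go to the last one, the white vial_0.

>>> step_arm:
  moves:
    - [0,0,0,0,0,0,-0.4]
    - [0,0,0,0,0,0,-0.2]
    - [0,0,0,0,0,0,0.1]
    - [0,0,-0.005,0,0,0,0.2]
    - [0,0,-0.03,0,0,0,0.2]
    - [0,0,-0.07,0,0,0,0.2]
    - [0,0,-0.11,0,0,0,0.2]
    - [0,0,-0.11,0,0,0,0.2]

```text
t: 27.55
tool_pos: [0.5317, -0.2043, 0.1744]
tool_rot: [[0.306, 0.952, 0.007], [0.952, -0.306, -0.004], [-0.002, 0.008, -1.0]]
ft_force: [-0.6, -0.4, 0.2]
gripper_width: 0.0565
gripper_force: 0.0
```

Run:
```python
from h import *
from bench import r
s=r.state();print(s['tool_pos'],go(s,[.5299,.2474,.172],73))
```

```text
[ 0.53166366 -0.20431149  0.17437653] (array([ 0.4295, -0.1398,  0.0005]), array([ 0.0075,  0.002 , -0.014 ]))
```

>>> step_arm:
  moves:
    - [0.055,-0.018,0,0,0,0,0.2]
    - [0.115,-0.037,0,0,0,0,0.2]
    - [0.17,-0.055,0,0,0,0,0.2]
    - [0.23,-0.075,0,0,0,0,0.2]
    - [0.285,-0.093,0,0,0,-0.005,0.2]
    - [0.34,-0.111,0,0.003,0,-0.01,0.2]
    - [0.395,-0.129,0,0.003,0.001,-0.014,0.2]
    - [0.4295,-0.139,0,0.003,0.001,-0.014,0.2]

```text
t: 28.55
tool_pos: [0.5273, 0.2506, 0.1691]
tool_rot: [[0.29, 0.957, -0.005], [0.957, -0.29, 0.001], [-0.0, -0.005, -1.0]]
ft_force: [-0.7, 0.1, 0.4]
gripper_width: 0.0565
gripper_force: 0.0
```

>>> step_arm:
  moves:
    - [0,0,0,0,0,0,0.2]
    - [0,0,0,0,0,0,0.2]
    - [0,0,0,0,0,0,0.2]

```text
t: 28.92
tool_pos: [0.5283, 0.2468, 0.1701]
tool_rot: [[0.294, 0.956, -0.004], [0.956, -0.294, 0.001], [-0.001, -0.004, -1.0]]
ft_force: [-0.4, 0.4, -0.5]
gripper_width: 0.0563
gripper_force: 0.0
```

Run:
```python
from h import *
from bench import r
s=r.state();print(s['tool_pos'],go(s,[.5299,.2474,.0727],73))
```

```text
[0.52832858 0.24682506 0.17007323] (array([0.0011, 0.0017, 0.0974]), array([-0.0038,  0.0005, -0.0014]))
```

>>> step_arm:
  moves:
    - [0.0005,0.0015,0.02,-0.002,0,0,0.2]
    - [0.0005,0.0015,0.045,-0.002,0,0,0.2]
    - [0.0005,0.0015,0.07,-0.002,0,0,0.2]
    - [0.0005,0.0015,0.085,-0.002,0,0,0.2]
    - [0.0005,0.0015,0.092,-0.002,0,0,0.1]
    - [0.0005,0.0015,0.096,-0.002,0,0,0.1]
    - [0.0005,0.0015,0.096,-0.002,0,0,0.1]
    - [0.0005,0.0015,0.096,-0.002,0,0,0.1]

```text
t: 29.92
tool_pos: [0.5303, 0.2486, 0.0751]
tool_rot: [[0.292, 0.956, 0.0], [0.956, -0.292, 0.001], [0.001, -0.0, -1.0]]
ft_force: [-0.6, -1.0, -0.3]
gripper_width: 0.0514
gripper_force: 0.0
```

Run:
```python
from h import *
from bench import r
s=r.state();print(s['tool_pos'],go(s,[.5299,.2474,.0727],73))
```

```text
[0.53027417 0.24858557 0.0751032 ] (array([-0.0012, -0.    ,  0.0024]), array([-0.    , -0.0012,  0.0001]))
```

>>> step_arm:
  moves:
    - [-0.001,0,0.002,0,-0.001,0,0]
    - [-0.001,0,0.002,0,-0.001,0,-0.3]
    - [-0.001,0,0.002,0,-0.001,0,-0.4]
    - [-0.001,0,0.002,0,-0.001,0,-0.45]
    - [-0.001,0,0.002,0,-0.001,0,-0.5]
    - [-0.001,0,0.002,0,-0.001,0,-0.6]
    - [-0.001,0,0.002,0,-0.001,0,-1]
    - [-0.001,0,0.002,0,-0.001,0,-1]

```text
t: 30.92
tool_pos: [0.5295, 0.2474, 0.0724]
tool_rot: [[0.292, 0.956, -0.001], [0.956, -0.292, -0.0], [-0.001, -0.001, -1.0]]
ft_force: [0.3, 0.1, -0.1]
gripper_width: 0.0222
gripper_force: 30.0
```

>>> step_arm:
  moves:
    - [0,0,-0.005,0,0,0,-1]
    - [0,0,-0.012,0,0,0,-1]
    - [0,0,-0.02,0,0,0,-1]
    - [0,0,-0.035,0,0,0,-1]
    - [0,0,-0.055,0,0,0,-1]
    - [0,0,-0.08,0,0,0,-1]
    - [0,0,-0.1,0,0,0,-1]
    - [0,0,-0.1,0,0,0,-1]

```text
t: 31.92
tool_pos: [0.5309, 0.2479, 0.175]
tool_rot: [[0.292, 0.956, 0.003], [0.956, -0.292, 0.001], [0.002, 0.003, -1.0]]
ft_force: [-0.3, -0.3, -0.6]
gripper_width: 0.0222
gripper_force: 30.0
```

Run:
```python
from h import *
from bench import r
s=r.state();print(s['tool_pos'],go(s,[.5145,-.2483,.173],72.2))
```

```text
[0.53091725 0.24786087 0.17495649] (array([-0.4793,  0.1294,  0.0012]), array([ 0.0028, -0.0023,  0.0139]))
```

>>> step_arm:
  moves:
    - [-0.06,0.016,0,0,0,0,-1]
    - [-0.12,0.032,0,0,0,0,-1]
    - [-0.18,0.048,0,0,0,0,-1]
    - [-0.24,0.065,0,0,0,0,-1]
    - [-0.3,0.081,0,0,0,0.005,-1]
    - [-0.36,0.097,0,0,0,0.01,-1]
    - [-0.42,0.113,0,0.001,-0.001,0.014,-1]
    - [-0.46,0.124,0,0.001,-0.001,0.014,-1]

```text
t: 32.92
tool_pos: [0.5129, -0.2313, 0.1719]
tool_rot: [[0.308, 0.952, -0.003], [0.952, -0.308, -0.001], [-0.002, -0.003, -1.0]]
ft_force: [-0.3, 0.5, -0.1]
gripper_width: 0.0225
gripper_force: 30.0
```

>>> step_arm:
  moves:
    - [-0.015,0.004,0,0,0,0,-1]
    - [-0.018,0.005,0,0,0,0,-1]
    - [-0.018,0.005,0,0,0,0,-1]
    - [-0.018,0.005,0,0,0,0,-1]
    - [-0.018,0.005,0,0,0,0,-1]

```text
t: 33.55
tool_pos: [0.5132, -0.2463, 0.1728]
tool_rot: [[0.304, 0.953, -0.002], [0.953, -0.304, -0.001], [-0.001, -0.002, -1.0]]
ft_force: [0.5, 0.1, -1.4]
gripper_width: 0.0228
gripper_force: 30.0
```

Run:
```python
from h import *
from bench import r
s=r.state();print(s['tool_pos'],go(s,[.5145,-.2483,.062],72.2))
```

```text
[ 0.51317712 -0.24627222  0.17275667] (array([-0.0014,  0.0021,  0.1108]), array([-0.0021,  0.0014,  0.0015]))
```

>>> step_arm:
  moves:
    - [-0.0005,0.0015,0.015,-0.002,0.001,0,-1]
    - [-0.0005,0.0015,0.03,-0.002,0.001,0,-1]
    - [-0.0005,0.0015,0.05,-0.002,0.001,0,-1]
    - [-0.0005,0.0015,0.07,-0.002,0.001,0,-1]
    - [-0.0005,0.0015,0.085,-0.002,0.001,0,-1]
    - [-0.0005,0.0015,0.095,-0.002,0.001,0,-1]
    - [-0.0005,0.0015,0.103,-0.002,0.001,0,-1]
    - [-0.0005,0.0015,0.103,-0.002,0.001,0,-1]

```text
t: 34.55
tool_pos: [0.5138, -0.2483, 0.0691]
tool_rot: [[0.306, 0.952, -0.001], [0.952, -0.306, -0.0], [-0.0, -0.001, -1.0]]
ft_force: [0.5, 0.5, -0.2]
gripper_width: 0.0227
gripper_force: 30.0
```

Run:
```python
from h import *
from bench import r
s=r.state();print(s['tool_pos'],go(s,[.5145,-.2483,.062],72.2))
```

```text
[ 0.51381855 -0.2483278   0.06913563] (array([0.0002, 0.0006, 0.0071]), array([-0.0009,  0.0004, -0.    ]))
```

>>> step_arm:
  moves:
    - [0,0.0005,0.002,0,0,0,-1]
    - [0,0.0005,0.004,0,0,0,-1]
    - [0,0.0005,0.006,0,0,0,-1]
    - [0,0.0005,0.0065,0,0,0,-1]
    - [0,0.0005,0.007,0,0,0,-1]
    - [0,0.0005,0.0075,0,0,0,-1]
    - [0,0.0005,0.0075,0,0,0,-1]
    - [0,0.0005,0.0075,0,0,0,-1]

```text
t: 35.55
tool_pos: [0.5145, -0.2486, 0.0621]
tool_rot: [[0.306, 0.952, -0.0], [0.952, -0.306, -0.001], [-0.001, -0.0, -1.0]]
ft_force: [0.2, 0.2, 0.3]
gripper_width: 0.0225
gripper_force: 30.0
```

>>> step_arm:
  moves:
    - [0,0,0.0004,0,0,0,-1]
    - [0,0,0.0007,0,0,0,-1]
    - [0,0,0.0007,0,0,0,-1]

```text
t: 35.92
tool_pos: [0.5145, -0.2486, 0.0614]
tool_rot: [[0.306, 0.952, -0.0], [0.952, -0.306, -0.001], [-0.001, -0.0, -1.0]]
ft_force: [0.4, 0.3, 1.1]
gripper_width: 0.0224
gripper_force: 30.0
```

>>> step_arm:
  moves:
    - [0,0,0.0003,0,0,0,-1]
    - [0,0,0.0004,0,0,0,-1]
    - [0,0,0.0004,0,0,0,-1]

```text
t: 36.3
tool_pos: [0.5145, -0.2486, 0.0614]
tool_rot: [[0.306, 0.952, -0.0], [0.952, -0.306, -0.001], [-0.001, 0.0, -1.0]]
ft_force: [-0.7, 0.6, 5.5]
gripper_width: 0.0221
gripper_force: 30.0
```

>>> step_arm:
  moves:
    - [0,0,0,0,0,0,-0.4]
    - [0,0,0,0,0,0,-0.2]
    - [0,0,0,0,0,0,0.1]
    - [0,0,-0.005,0,0,0,0.2]
    - [0,0,-0.03,0,0,0,0.2]
    - [0,0,-0.07,0,0,0,0.2]
    - [0,0,-0.12,0,0,0,0.2]
    - [0,0,-0.15,0,0,0,0.2]

```text
t: 37.3
tool_pos: [0.5153, -0.249, 0.214]
tool_rot: [[0.306, 0.952, 0.003], [0.952, -0.306, -0.003], [-0.002, 0.004, -1.0]]
ft_force: [1.2, 0.1, -0.3]
gripper_width: 0.0566
gripper_force: 0.0
```

>>> step_arm:
  moves:
    - [-0.06,0,0,0,0,0,0.2]
    - [-0.12,0,0,0,0,0,0.2]
    - [-0.16,0,0,0,0,0,0.2]
    - [-0.16,0,0,0,0,0,0.2]
    - [-0.16,0,0,0,0,0,0.2]

```text
t: 37.92
tool_pos: [0.4656, -0.4002, 0.2111]
tool_rot: [[0.306, 0.952, -0.0], [0.952, -0.306, 0.001], [0.0, -0.0, -1.0]]
ft_force: [0.4, 1.1, 0.2]
gripper_width: 0.0562
gripper_force: 0.0
```

Run:
```python
from h import *
from bench import r
c=r.camera('scene');cv2.imwrite('pics/s3.png',c['pixels'][100:330,180:460,::-1].repeat(2,0).repeat(2,1))
c=r.camera('top');cv2.imwrite('pics/t3.png',cv2.resize(c['pixels'][165:255,320:453,::-1],(798,540),interpolation=cv2.INTER_CUBIC))
```

```text
(no output)
```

View pics/s3.png

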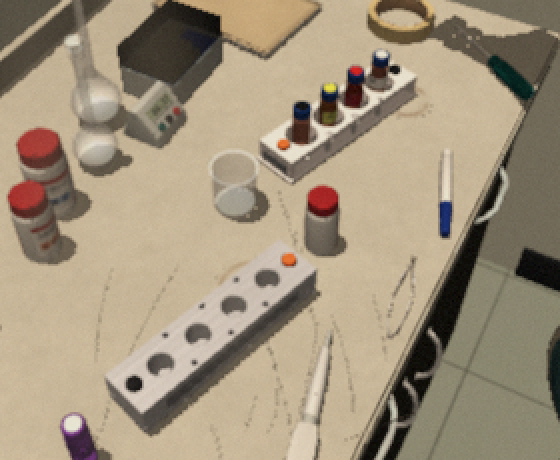

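View pics/t3.png

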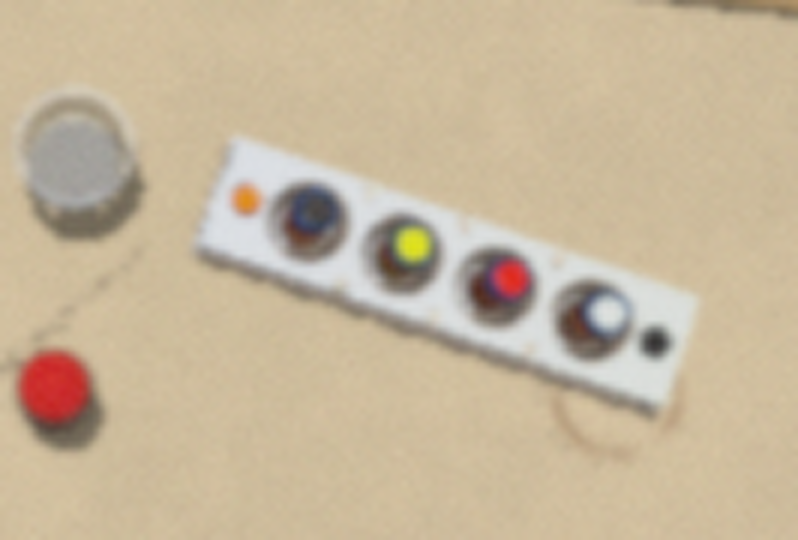

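All four vials stand upright in the rack. Counting from the orange plug at (246,200), they are black (315,210), yellow (413,245), red (512,280) and white (606,315). The beaker and jar are where they were.

```bash
python3 -c "
from bench import r
print(r.finish_job())"
```

```text
the job is handed in; nothing more can be done
None
```

The sampler is loaded and handed in: vial_1, vial_3, vial_2 and vial_0 stand upright in holes one to four from the rack's orange plug, the beaker and jar were not moved, and it took about 38 s.

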